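# Pry the cover of a gear housing out of its catches

## Robot

A 7-joint arm with a two-finger parallel gripper is mounted at the origin on the work surface. World frame = base frame: x ahead of the robot, y to its left, z up, the work surface at z = 0. Lengths are in m, angles in rad, forces in N, time in s.
With the tool pointing down it reaches from about 0.425 to 0.825 m from the base axis. Payload 3.6 kg.
Tool frame: the origin (TCP) lies midway between the tips of the shut fingers; the grasp point (between the pads) lies 19 mm behind it (bot.pinch_z is the distance from the TCP to the grasp point, in m); z points along the fingers, y is the line along which they close (so a half turn about z gives the same grasp; the last joint's range is limited). The gripper opens to 93 mm and grips with 3 to 60 N. Pads are 15 mm wide; open, the fingers measure 128 mm over their backs; the gripper's body (75 mm by 188 mm) begins 65 mm behind the grasp point.
Start: joints at [-1.329, 0.615, -0.013, 1.423, 0.008, 1.103, -0.04], TCP at [0.172, 0.627, 0.219] pointing down, gripper open.
Joint ranges: [-3.12, 3.12], [-0.3, 2.06], [-1.34, 1.32], [0.26, 2.42], [-1.36, 4.5], [0.01, 1.98], [-2.84, 2.84]. Speed limits (rad/s): [2.79, 2.79, 3.14, 3.14, 3.14, 3.14, 3.14].

## Interface

Orientations are given as [roll, pitch, yaw] about the fixed x, y, z axes, in that order (R = Rz(yaw) Ry(pitch) Rx(roll)).
In Python, from rig import bot gives the robot as it stands.
- The arm moves only by the shell command python3 -m inch 'ROWS'. ROWS is JSON, a list of rows, each a list of 7 numbers: the turn, a rotation vector about the tool's x, y, z in rad, then the shift along the tool's x, y, z in mm, then the opening, from -1 (shut) to 1 (fully open). A call has exactly 8 rows; each row shifts and turns the commanded pose from where the row before left it, along the tool's axes as they then stand; what a row does not reach is not made up. A row lasts 1/10 s, in which the tool goes at most 50 mm and 8.59 degrees, less where a joint would pass 70% of its speed; a pose out of reach is approached as far as the arm can. A call is refused whole if a number of a shift passes 50 or a number of a turn 0.15, either way. A call with a gripper value outside its range is refused whole. The fingers move at their own pace and stop on an object; the grip force is fixed at half the most. Time passes only in rows, so rows that do not move let the fingers close, or fill a call up. It gives the time, the measured TCP pose, the force, the opening and the grip force at its end, in the units of the state.
- bot.sense(): the state, without advancing time (a new reading comes with each control period).
- bot.camera(name): name is "scene" or "side" or "wrist"; returns the picture (400x640x3 uint8, red, green, blue); there is no depth.
- bot.camera_params(name): a dict with "camera_matrix" (3x3 intrinsics, pixels), "cam_to_world" (4x4, takes a point from camera to world coordinates). Camera axes: x right, y down, z forward; pixel columns grow to the right and rows downward; lengths in m; the calibration is good to about 2 mm. A picture is of the moment at which its call begins: read the wrist's pose just before it. camera_params takes no time and is no camera call; for the wrist camera it gives the pose at the moment of the call.
- bot.job_done(): hands the job in; it is judged then, once.
The state is a dict: "clock": time; "joint_pos": joint angles; "qvel": joint speeds; "joint_torque": joint torques, N m; "tcp_pos": TCP position; "eef_rot": TCP orientation; "contact_force": force on the tool from outside, world axes, zero at the start; "torque": the same for the moment, N m; "width": finger opening in m; "grasp_force": force on a finger pad.
Only numpy, scipy, OpenCV 4.12 (cv2) and the standard library are available. Lean on these libraries where they do the work, as an engineer would, in place of code of your own. Each camera call takes 0.05 s, during which the arm holds its last target. There are 200 camera calls.

## Task

Take the pry bar, put its blade over the round rest and under the lip of the black cover on the gear housing, and lever the lip up until the cover springs out of its two ball catches and stays up on them, its far edge still in place on the housing. Touch the cover only with the bar, then lay the bar flat on the bench, clear of the housing, and let go. Leave the other parts on the bench where they are.

Things in the scene. Friction and masses are not known exactly. Their poses are not given: they have to be found in the camera images.
- housing: Cast aluminium gear housing, 110 (x) x 100 mm, on a dark fixture plate 150 x 130 x 20 mm, fixed. Origin: centre of the plate's underside, on the bench; z up. Flat top at z = 90 mm, covered by the black cover. Prying side: -x, housing wall at x = -55 mm. At x = -49, y = +-52 mm stand two small blocks (to z = 107 mm) with sprung balls that snap over the cover's side edges.
- pry_bar_rest (a point): Fulcrum: middle of the top of a round steel bar along y (10 mm thick, 76 mm long) in front of the lip, at housing (-110, 0, 78) mm, same axes. It is held by two arms from the housing wall at y = +-32 mm, 8 mm wide, tops at z = 75 mm. Between its top and the height of the shut lip's underside (z = 90 mm) are 12 mm, open to -x.
- cover: Black plastic plate 122 (x) x 80 x 4 mm with a raised ribbed panel, on the housing. Origin: centre of its underside, when shut at housing (-16, 0, 90) mm, same axes. The -x end is the lip, reaching to housing x = -77 mm; the far end is tucked under a fixed tongue.
- cover_lip (a point): Middle of the underside of the cover's lip, when shut at housing (-65, 0, 90) mm. About 10 to 12 N upwards here opens the ball catches; after a rise of about 9 mm the cover springs past the balls, which then carry it with the lip about 14 mm up.
- bar: Pry bar, 240 mm long, about 0.2 kg, lying on the bench. Origin: middle of its length, on its underside; +x points to the tip. Steel blade 20 mm wide, 5 mm thick, from x = -10 to 120 mm; black square handle 22 mm wide and tall, from x = -120 to -10 mm; both have their underside at z = 0.
- bar_tip (a point): End of the blade, middle of its thickness: bar frame (120, 0, 2.5) mm.
- bar_grip (a point): A good place to grip the handle across its 22 mm width, near the balance point: bar frame (-35, 0, 11) mm.
- piston: aluminium piston standing upright, 60 mm diameter, 50 mm tall, a bystander; origin: centre of its underside
- pinion: steel toothed gear lying flat, 84 mm diameter, 18 mm thick with a 34 mm tall hub, a bystander; origin: centre of its underside
- bearing: steel ring lying flat, 52 mm diameter, 15 mm thick, a bystander; origin: centre of its underside
- jar: closed amber jar of small parts, 44 mm diameter, 60 mm tall, a bystander; origin: centre of its underside
- roller: steel roller pin standing upright, 24 mm diameter, 60 mm tall, a bystander; origin: centre of its underside
- wrench: steel open-ended wrench lying flat, 170 mm long, a bystander; origin: on its underside, near the middle
Mind the look-alikes: they are no part of the job. There is more than one size of the cover; the job needs the smallest.

How it is judged:
By the outcome, as a careful person would: the job done as asked, in the order asked, and still so for the second after the job is handed in, with the robot touching nothing.
It also fails if it takes over 53 s, if anything falls off the work surface, if the arm or the gripper's body presses on something with over 40 N, if the wrist force passes 120 N, or if a joint passes its speed limit or range.

## Working session

There is one attempt and no reset: what is moved stays moved. The work goes in short steps, Python scripts to look and compute and a shell command to move; the robot and the scene stay as the last step left them, time stands still between calls to the robot, and variables do not carry over. Pictures are saved under pics/ and viewed, at most 10 in all, crops included, and the job is handed in when it is done.

```bash
mkdir -p pics; ls
python3 - <<'E'
from rig import bot
import cv2,numpy as np
np.set_printoptions(precision=4,suppress=True)
for n in("scene","side"):
    im=bot.camera(n); cv2.imwrite(f"pics/{n}0.png",im[...,::-1]); p=bot.camera_params(n); print(n,p)
s=bot.sense();print(s)
E
```

```text
pics
scene {'camera_matrix': array([[365.2775,   0.    , 324.0339],
       [  0.    , 365.2775, 192.5388],
       [  0.    ,   0.    ,   1.    ]]), 'cam_to_world': array([[ 0.5236,  0.6279, -0.5758,  1.0524],
       [ 0.8518, -0.3988,  0.3398, -0.3588],
       [-0.0163, -0.6684, -0.7436,  0.8099],
       [ 0.    ,  0.    ,  0.    ,  1.    ]])}
side {'camera_matrix': array([[434.1965,   0.    , 327.193 ],
       [  0.    , 434.1965, 203.5449],
       [  0.    ,   0.    ,   1.    ]]), 'cam_to_world': array([[ 0.9048, -0.3112,  0.2907,  0.1559],
       [-0.4258, -0.6715,  0.6064, -0.7273],
       [ 0.0065, -0.6725, -0.7401,  0.971 ],
       [ 0.    ,  0.    ,  0.    ,  1.    ]])}
{'clock': 0.1, 'joint_pos': array([-1.3295,  0.6158, -0.0126,  1.4247,  0.0081,  1.1034, -0.0404]), 'qvel': array([-0.0007, -0.0027, -0.0013, -0.0032, -0.0003,  0.001 , -0.0011]), 'joint_torque': array([  0.0013, -46.0042,   0.21  , -16.6245,  -0.0612,   0.017 ,
         0.0001]), 'tcp_pos': array([0.1718, 0.6261, 0.2176]), 'eef_rot': array([-3.1393,  0.0001,  2.8738]), 'contact_force': array([-0.671 , -0.3248, -0.4483]), 'torque': array([-0.0001, -0.0009, -0.0291]), 'grasp_force': 0.0, 'width': 0.0929133484547814}
```

View pics/scene0.png

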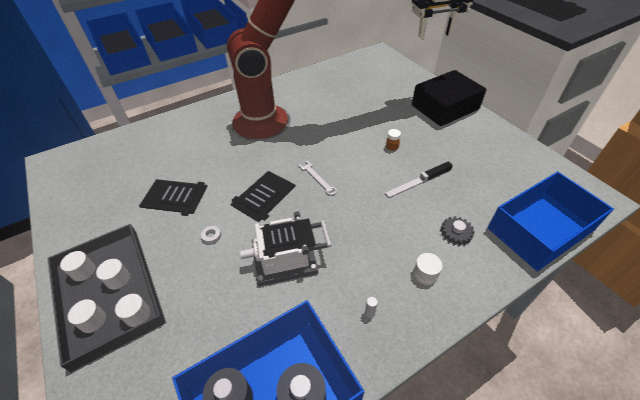

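View pics/side0.png

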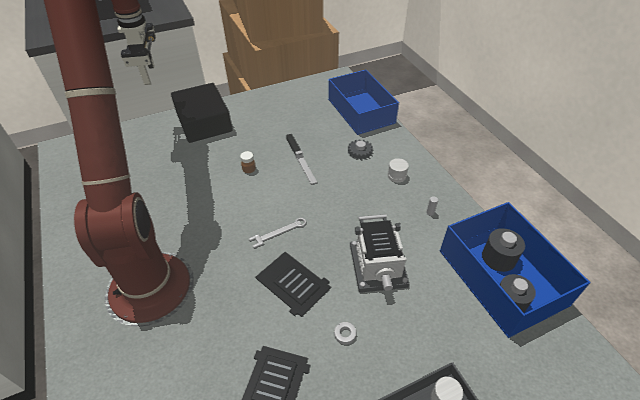

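The scene view shows the housing with its mounted cover at (287,240) and loose covers at (175,196) and (264,194). The pry bar is at (420,178) with its handle at (437,172), and the wrench at (318,178). In the side view the housing is at (380,245), the bar runs from (290,137) to (315,182), and the loose covers are at (293,283) and (275,375).
Candidates for the cover: on the housing at (287,238), smallest and mounted; loose at (264,194); loose at (175,196). Candidates for the bar: pry bar at (420,178); wrench at (318,178). I choose the mounted cover and the bar with the black handle, and check both in a close crop.

Run:
```python
import cv2,numpy as np
a=cv2.imread("pics/scene0.png");b=cv2.imread("pics/side0.png")
c=lambda im,x,y,w,h:cv2.resize(im[y:y+h,x:x+w],(400,300),interpolation=cv2.INTER_CUBIC)
cv2.imwrite("pics/crop1.png",np.vstack([np.hstack([c(a,232,200,112,84),c(b,330,205,112,84)]),np.hstack([c(a,370,145,100,75),c(b,260,125,80,60)])]))
```

```text
(no output)
```

View pics/crop1.png

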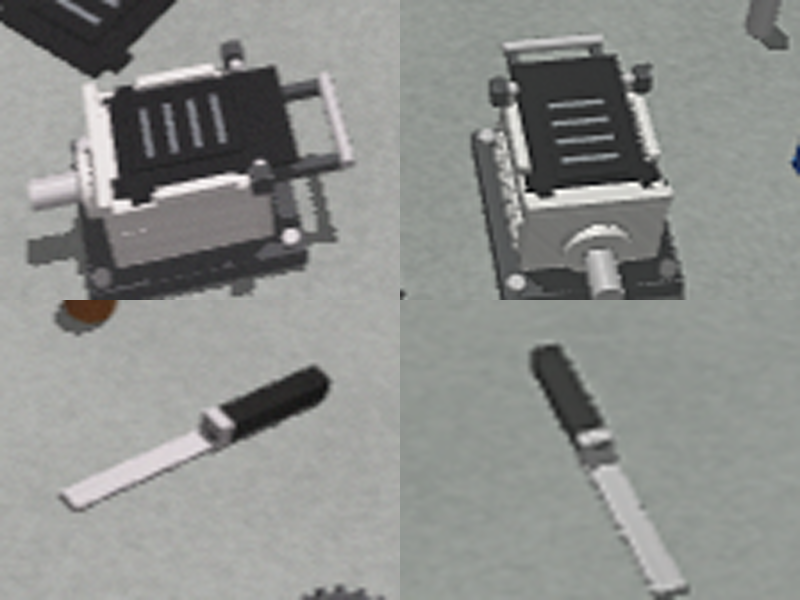

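Crop: the mounted cover carries a lip facing the round rest, seen right in the scene crop from (325,76) to (347,163). The bar has its black handle at (275,400) and its blade tip at (71,501). Next I fit the poses.

```bash
cat > h.py <<'E'
import numpy as np,cv2
from scipy.optimize import least_squares
from scipy.spatial.transform import Rotation as R
from rig import bot
np.set_printoptions(precision=4,suppress=True)
def proj(P,p):
    T=np.linalg.inv(p["cam_to_world"]);q=np.atleast_2d(P)@T[:3,:3].T+T[:3,3]
    q=q@p["camera_matrix"].T;return q[:,:2]/q[:,2:]
def world(pose,pts):
    x,y,a=pose;return R.from_euler('z',a).apply(np.array(pts)/1000.)+[x,y,0]
def fit(obs,x0):  # obs: list (params, pts mm, pix)
    f=lambda v:np.concatenate([(proj(world(v,P),p)-np.array(u)).ravel() for p,P,u in obs])
    s=least_squares(f,x0,loss='soft_l1');print(s.x,np.degrees(s.x[2]));print(f(s.x).reshape(-1,2));return s.x
def ray(uv,p,z):
    d=np.linalg.inv(p["camera_matrix"])@[*uv,1];C=p["cam_to_world"];d=C[:3,:3]@d
    return C[:3,3]+d*(z-C[2,3])/d[2]
E
python3 - <<'E'
from h import *
S,D=bot.camera_params("scene"),bot.camera_params("side")
A=lambda l:[(232+u/3.571,200+v/3.571) for u,v in l]
B=lambda l:[(330+(u-400)/3.571,205+v/3.571) for u,v in l]
H=[(-77,-40,94),(-77,40,94),(-110,-38,76),(-110,38,76),(-49,-52,107),(-49,52,107)]
o1=(S,H,A([(276,68),(298,165),(325,77),(347,163),(232,42),(262,163)]))
o2=(D,H,B([(513,60),(618,55),(505,45),(603,40),(498,80),(643,66)]))
print(ray(o1[2][2],S,.076),ray(o1[2][3],S,.076))
fit([o1,o2],[.6,0,-1.5])
A=lambda l:[(370+u/4,145+(v-300)/4) for u,v in l]
B=lambda l:[(260+(u-400)/5,125+(v-300)/5) for u,v in l]
t=A([(71,500)])[0];e=A([(324,370)])[0];t2=B([(671,590)])[0];e2=B([(545,347)])[0]
for p,a,b in((S,t,e),(D,t2,e2)):print(ray(a,p,.005),ray(b,p,.022))
P=[(120,0,5),(-120,0,22)]
fit([(S,P,[t,e]),(D,P,[t2,e2])],[.4,.2,-1.])
E
```

```text
[ 0.5666 -0.0771  0.076 ] [ 0.636  -0.1024  0.076 ]
[ 0.5634 -0.1925 -1.9185] -109.91980491798292
[[ 0.4253 -0.8182]
 [ 0.3014 -1.5406]
 [ 0.0282 -0.5519]
 [ 0.2418  0.1032]
 [ 0.4782  1.3836]
 [-0.884   2.3228]
 [-0.811   0.6103]
 [-0.1898 -0.0114]
 [-0.0168 -0.3209]
 [ 0.218  -0.762 ]
 [ 0.6443  0.4541]
 [ 0.0504  1.6477]]
[0.5377 0.1618 0.005 ] [0.5469 0.4    0.022 ]
[0.5354 0.1602 0.005 ] [0.5463 0.3972 0.022 ]
[ 0.5418  0.2804 -1.6136] -92.45350817647582
[[-0.5469 -0.0488]
 [ 0.0822 -0.0393]
 [ 0.3215 -0.1951]
 [-0.1663 -0.5664]]
```

```bash
cat >> h.py <<'E'
from scipy.linalg import expm,logm
def T(pos,rot):
    M=np.eye(4);M[:3,:3]=rot;M[:3,3]=pos;return M
def cur():
    s=bot.sense();return T(s["tcp_pos"],R.from_euler('xyz',s["eef_rot"]).as_matrix())
def tool(pos,yaw,tilt=0):  # yaw: tool x heading (deg), tilt about tool y (deg)
    return T(pos,(R.from_euler('xyz',[180,0,yaw],degrees=True)*R.from_euler('y',tilt,degrees=True)).as_matrix())
def row(goal,n,start=None):
    M=expm(logm(np.linalg.inv(cur() if start is None else start)@goal).real/n)
    return np.round(np.r_[R.from_matrix(M[:3,:3]).as_rotvec(),M[:3,3]*1000],3)
E
python3 -c "
from h import *
print(row(tool([.543,.315,.17],87.55),16))
print(row(tool([.543,.315,.17],87.55),24))"
```

```text
[ -0.      0.      0.084 -32.014   6.526   2.977]
[ -0.      0.      0.056 -21.283   4.65    1.985]
```

```bash
python3 -m inch '[[0,0,0.084,-32,6.5,3,1],[0,0,0.084,-32,6.5,3,1],[0,0,0.084,-32,6.5,3,1],[0,0,0.084,-32,6.5,3,1],[0,0,0.084,-32,6.5,3,1],[0,0,0.084,-32,6.5,3,1],[0,0,0.084,-32,6.5,3,1],[0,0,0.084,-32,6.5,3,1]]'; python3 -c "
from h import *
print(row(tool([.543,.315,.17],87.55),7))"
```

```text
clock: 0.9
tcp_pos: [0.4127, 0.5353, 0.1937]
eef_rot: [-3.14, 0.0, 2.199]
contact_force: [0.6, 0.6, -0.9]
width: 0.0927
grasp_force: 0.0
[ -0.      0.      0.096 -36.541   7.175   3.387]
```

```bash
python3 -m inch '[[0,0,0.096,-36.5,7.2,3.4,1],[0,0,0.096,-36.5,7.2,3.4,1],[0,0,0.096,-36.5,7.2,3.4,1],[0,0,0.096,-36.5,7.2,3.4,1],[0,0,0.096,-36.5,7.2,3.4,1],[0,0,0.096,-36.5,7.2,3.4,1],[0,0,0.096,-36.5,7.2,3.4,1],[0,0,0,0,0,0,1]]'
python3 - <<'E'
from h import *
print(np.degrees(bot.sense()["eef_rot"]))
p=bot.camera_params("wrist");im=bot.camera("wrist");cv2.imwrite("pics/w1.png",im[...,::-1])
import pickle;pickle.dump(p,open("w1.pkl","wb"))
print(p["cam_to_world"]); v=(.5418,.2804,-1.6136)
print(proj(world(v,[(120,0,5),(-120,0,22),(-35,0,22)]),p))
E
```

```text
clock: 1.7
tcp_pos: [0.5452, 0.308, 0.1704]
eef_rot: [3.141, 0.007, 1.518]
contact_force: [0.1, -0.3, 0.8]
width: 0.093
grasp_force: 0.0
[179.9593   0.3897  86.9633]
[[ 0.9986 -0.0502 -0.0144  0.5499]
 [-0.0523 -0.9551 -0.2915  0.3895]
 [ 0.0009  0.2919 -0.9565  0.3349]
 [ 0.      0.      0.      1.    ]]
[[319.0973 302.4861]
 [316.0872  75.1096]
 [317.2846 170.8369]]
```

View pics/w1.png

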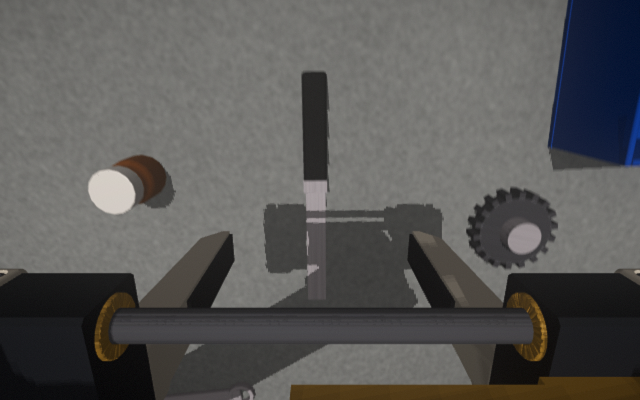

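The wrist view shows the bar's handle end at (314,72) and its tip at (317,299), 2–3 px from the prediction. I refit with the wrist image and plan the descent.

Run:
```python
from h import *
import pickle;p=pickle.load(open("w1.pkl","rb"))
P=[(120,0,5),(-120,0,22)];px=[(317,299),(314.5,72)]
v=fit([(p,P,px)],[.542,.28,-1.61])
g=world(v,[(-35,0,11)])[0];print(g)
print(row(tool([g[0],g[1],.06],np.degrees(v[2])+180),6)); print(row(tool([g[0],g[1],-.008+.013],np.degrees(v[2])+180),8))
```

```text
[ 0.5401  0.2835 -1.6176] -92.68405364191044
[[ 0.004   1.1809]
 [-0.0028 -0.5498]]
[0.5418 0.3184 0.011 ]
[-0.     0.    -0.     1.008 -0.397 18.415]
[-0.     0.    -0.     0.767 -0.296 20.686]
```

```bash
python3 -m inch '[[0,0,0,1.0,-0.4,24,1],[0,0,0,1.0,-0.4,24,1],[0,0,0,1,-0.4,24,1],[0,0,0,1,-0.4,24,1],[0,0,0,1,-0.4,24,1],[0,0,0,1,-0.4,20,1],[0,0,0,0,0,10,1],[0,0,0,0,0,0,1]]'; python3 -c "
from h import *
print(row(tool([.5418,.3184,.0035],87.32),1),bot.sense()['tcp_pos'])"
```

```text
clock: 2.55
tcp_pos: [0.539, 0.3236, 0.0192]
eef_rot: [-3.138, 0.001, 1.532]
contact_force: [-0.6, -0.0, 0.5]
width: 0.0935
grasp_force: 0.0
[-0.003  0.001  0.008 -5.106  3.079 15.677] [0.539  0.3236 0.0192]
```

```bash
python3 -m inch '[[0,0,0.004,-3,1.5,4,1],[0,0,0,-2,1.3,4,1],[0,0,0,0,0,4,1],[0,0,0,0,0,3,1],[0,0,0,0,0,0,1],[0,0,0,0,0,0,1],[0,0,0,0,0,0,-1],[0,0,0,0,0,0,-1]]';python3 -m inch '[[0,0,0,0,0,0,-1],[0,0,0,0,0,0,-1],[0,0,0,0,0,0,-1],[0,0,0,0,0,0,-1],[0,0,0,0,0,0,-1],[0,0,0,0,0,0,-1],[0,0,0,0,0,0,-1],[0,0,0,0,0,0,-1]]'
```

```text
clock: 3.35
tcp_pos: [0.5433, 0.3177, 0.006]
eef_rot: [3.141, -0.0, 1.526]
contact_force: [0.2, 0.4, -0.3]
width: 0.0814
grasp_force: 0.0
clock: 4.15
tcp_pos: [0.5424, 0.3176, 0.0058]
eef_rot: [-3.14, 0.0, 1.526]
contact_force: [-1.9, -0.5, 1.1]
width: 0.0221
grasp_force: 30.0
```

```bash
python3 -m inch '[[0,0,0,0,0,-10,-1],[0,0,0,0,0,-20,-1],[0,0,0,0,0,-25,-1],[0,0,0,0,0,-25,-1],[0,0,0,0,0,-25,-1],[0,0,0,0,0,-10,-1],[0,0,0,0,0,0,-1],[0,0,0,0,0,0,-1]]'
python3 - <<'E'
from h import *
h=(.5634,-.1925,-1.9185)
g=world(h,[(-295,0,0)])[0];print(g)
print(row(tool([g[0],g[1],.112],70.08),14))
E
```

```text
clock: 4.95
tcp_pos: [0.5424, 0.3173, 0.1198]
eef_rot: [-3.14, 0.001, 1.526]
contact_force: [0.1, 0.7, -2.7]
width: 0.0217
grasp_force: 30.0
[0.6639 0.0848 0.    ]
[ -0.      0.      0.022 -14.772  11.639   0.558]
```

```bash
python3 -m inch '[[0,0,0.021,-14.8,11.6,0.5,-1],[0,0,0.022,-14.8,11.6,0.5,-1],[0,0,0.022,-14.8,11.6,0.5,-1],[0,0,0.021,-14.8,11.6,0.5,-1],[0,0,0.022,-14.8,11.6,0.5,-1],[0,0,0.022,-14.8,11.6,0.5,-1],[0,0,0.021,-14.8,11.6,0.5,-1],[0,0,0.022,-14.8,11.6,0.5,-1]]';python3 -m inch '[[0,0,0.021,-14.8,11.6,0.5,-1],[0,0,0.022,-14.8,11.6,0.5,-1],[0,0,0.022,-14.8,11.6,0.5,-1],[0,0,0.021,-14.8,11.6,0.5,-1],[0,0,0.022,-14.8,11.6,0.5,-1],[0,0,0.022,-14.8,11.6,0.5,-1],[0,0,0,0,0,0,-1],[0,0,0,0,0,0,-1]]'
python3 - <<'E'
from h import *
h=(.5634,-.1925,-1.9185)
g=world(h,[(-295,0,0)])[0]
print(row(tool([g[0],g[1],.112],70.08),1))
c=lambda im,x,y,w,h:cv2.resize(im[y:y+h,x:x+w],(800,300),interpolation=cv2.INTER_CUBIC)
a=bot.camera("scene")[...,::-1];b=bot.camera("side")[...,::-1]
cv2.imwrite("pics/s2.png",a);cv2.imwrite("pics/d2.png",b)
cv2.imwrite("pics/c2.png",np.vstack([cv2.resize(a[170:290,230:443],(532,300),interpolation=2),cv2.resize(b[140:300,300:584],(532,300),interpolation=2)]))
# bar tip prediction
C=cur();z=-.0058
tip=(C@np.array([-.155,0,.0058-.0025,1]))[:3];print(tip)
for n in("scene","side"):print(proj(tip,bot.camera_params(n)))
E
```

```text
clock: 5.75
tcp_pos: [0.6217, 0.1875, 0.1168]
eef_rot: [-3.141, 0.0, 1.351]
contact_force: [0.4, 0.8, -2.3]
width: 0.0216
grasp_force: 30.0
clock: 6.55
tcp_pos: [0.6641, 0.0847, 0.1137]
eef_rot: [-3.141, -0.001, 1.222]
contact_force: [0.5, 0.6, -2.0]
width: 0.0216
grasp_force: 30.0
[-0.001 -0.001 -0.001  0.055 -0.221  1.74 ]
[ 0.6112 -0.0589  0.1101]
[[338.9611 222.1976]]
[[372.2137 199.2168]]
```

View pics/c2.png

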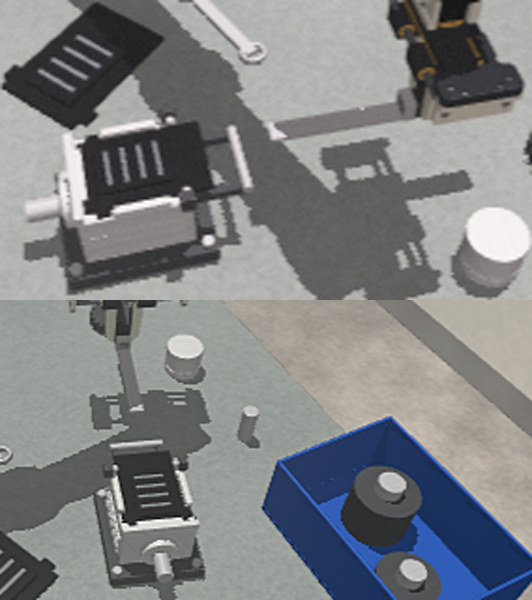

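The tip is at about (338,223) in the scene and (373,198) in the side view, within 1 px of the prediction, and the bar is level and lined up with the rest. I advance to just short of the lip and lower towards the rest.

```bash
python3 -m inch '[[0,0,0,-9,0,2,-1],[0,0,0,-13,0,3,-1],[0,0,0,-14,0,4,-1],[0,0,0,-10,0,4,-1],[0,0,0,-5,0,4,-1],[0,0,0,0,0,4,-1],[0,0,0,0,0,3,-1],[0,0,0,0,0,0,-1]]';python3 -m inch '[[0,0,0,0,0,1,-1],[0,0,0,0,0,1,-1],[0,0,0,0,0,1,-1],[0,0,0,0,0,0,-1],[0,0,0,0,0,0,-1],[0,0,0,0,0,0,-1],[0,0,0,0,0,0,-1],[0,0,0,0,0,0,-1]]'
```

```text
clock: 7.45
tcp_pos: [0.6466, 0.0381, 0.0891]
eef_rot: [-3.14, -0.0, 1.224]
contact_force: [0.4, 0.1, -2.7]
width: 0.0216
grasp_force: 30.0
clock: 8.25
tcp_pos: [0.6468, 0.0369, 0.0869]
eef_rot: [3.141, 0.0, 1.223]
contact_force: [0.1, -0.2, -3.5]
width: 0.0214
grasp_force: 30.0
```

```bash
python3 -m inch '[[0,0,0,0,0,1,-1],[0,0,0,0,0,1,-1],[0,0,0,0,0,0,-1],[0,0,0,0,0,0,-1],[0,0,0,0,0,0,-1],[0,0,0,0,0,0,-1],[0,0,0,0,0,0,-1],[0,0,0,0,0,0,-1]]';python3 -m inch '[[0,0,0,0,0,1,-1],[0,0,0,0,0,1,-1],[0,0,0,0,0,0,-1],[0,0,0,0,0,0,-1],[0,0,0,0,0,0,-1],[0,0,0,0,0,0,-1],[0,0,0,0,0,0,-1],[0,0,0,0,0,0,-1]]'; python3 -c "
from h import *
C=cur();t=(C@np.array([-.155,0,.0033,1]))[:3]
print(R.from_euler('z',1.9185).apply(t-[.5634,-.1925,0])*1000)"
```

```text
clock: 9.05
tcp_pos: [0.6468, 0.037, 0.0849]
eef_rot: [-3.142, 0.0, 1.223]
contact_force: [-0.5, -0.7, -2.1]
width: 0.0217
grasp_force: 30.0
clock: 9.85
tcp_pos: [0.6469, 0.037, 0.0829]
eef_rot: [3.141, -0.0, 1.223]
contact_force: [0.5, 0.0, -0.6]
width: 0.0217
grasp_force: 30.0
[-89.2281   0.3141  79.6329]
```

The wrist force shows light contact at the expected height. I raise slightly and insert 29 mm.

```bash
python3 -m inch '[[0,0,0,0,0,-1.5,-1],[0,0,0,-4,0,0,-1],[0,0,0,-6,0,0,-1],[0,0,0,-6,0,0,-1],[0,0,0,-6,0,0,-1],[0,0,0,-5,0,0,-1],[0,0,0,-2,0,0,-1],[0,0,0,0,0,0,-1]]'; python3 -c "
from h import *
s=bot.sense();print(s['contact_force'],s['torque'])
C=cur();t=(C@np.array([-.155,0,.0033,1]))[:3]
print(R.from_euler('z',1.9185).apply(t-[.5634,-.1925,0])*1000)
a=bot.camera('scene')[...,::-1];b=bot.camera('side')[...,::-1]
cv2.imwrite('pics/c3.png',np.hstack([cv2.resize(a[200:290,240:360],(400,300),interpolation=2),cv2.resize(b[190:280,340:460],(400,300),interpolation=2)]))
# pivot plan: rotate about rest point in tool frame
f=world((.5634,-.1925,-1.9185),[(-110,0,78)])[0]
q=np.linalg.inv(C)@np.r_[f,1];print('rest in tool',q*1000)
"
```

```text
clock: 10.65
tcp_pos: [0.6368, 0.009, 0.0844]
eef_rot: [3.142, 0.0, 1.222]
contact_force: [-0.9, -0.3, -2.5]
width: 0.0221
grasp_force: 30.0
[-0.8821 -0.3241 -2.5252] [-0.0411  0.1223  0.0009]
[-59.4893   0.166   81.1662]
rest in tool [-104.4889   -0.226     6.4567 1000.    ]
```

View pics/c3.png

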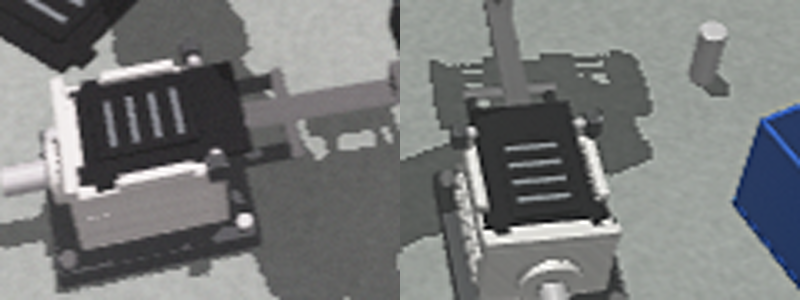

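The blade lies over the rest and passes under the lip (scene crop (250,110), side crop (515,95)), with its tip just short of the wall. I start levering about the rest.

```bash
python3 -m inch '[[0,-0.02,0,0.2,0,2.3,-1],[0,-0.02,0,0.2,0,2.2,-1],[0,-0.02,0,0.2,0,2.2,-1],[0,-0.02,0,0.2,0,2.2,-1],[0,-0.02,0,0.2,0,2.2,-1],[0,-0.02,0,0.2,0,2.2,-1],[0,0,0,0,0,0,-1],[0,0,0,0,0,0,-1]]'; python3 -m inch '[[0,-0.02,0,0.2,0,2.1,-1],[0,-0.02,0,0.2,0,2.1,-1],[0,-0.02,0,0.2,0,2.1,-1],[0,-0.02,0,0.2,0,2.1,-1],[0,0,0,0,0,0,-1],[0,0,0,0,0,0,-1],[0,0,0,0,0,0,-1],[0,0,0,0,0,0,-1]]'
cat > st.py <<'E'
from h import *
s=bot.sense();C=cur();print(s['contact_force'],s['torque'],np.degrees(s["eef_rot"]))
for n,v in(("tip",[-.155,0,.0033]),("under rest",[-.1045,0,.0058])):
    t=(C@np.array([*v,1]))[:3];print(n,R.from_euler('z',1.9185).apply(t-[.5634,-.1925,0])*1000)
print(s['joint_pos'])
E
python3 st.py
```

```text
clock: 11.55
tcp_pos: [0.6373, 0.0105, 0.071]
eef_rot: [3.141, 0.12, 1.223]
contact_force: [0.3, 0.5, -2.2]
width: 0.0219
grasp_force: 30.0
clock: 12.35
tcp_pos: [0.6369, 0.0091, 0.0629]
eef_rot: [3.141, 0.2, 1.222]
contact_force: [-1.5, -3.3, 1.6]
width: 0.0219
grasp_force: 30.0
[-1.4986 -3.2519  1.6011] [-0.5488  0.2265  0.0568] [179.9789  11.481   70.0235]
tip [-62.0237   0.3019  90.4948]
under rest [-111.0156    0.3495   77.9932]
[-0.3955  0.8532  0.4728  1.5541 -0.2152  0.8856 -0.2612]
```

```bash
python3 -m inch '[[0,-0.02,0,0.2,0,2.1,-1],[0,-0.02,0,0.2,0,2.1,-1],[0,-0.02,0,0.2,0,2.1,-1],[0,-0.02,0,0.2,0,2.1,-1],[0,-0.02,0,0.2,0,2.1,-1],[0,0,0,0,0,0,-1],[0,0,0,0,0,0,-1],[0,0,0,0,0,0,-1]]'; python3 st.py
```

```text
clock: 13.15
tcp_pos: [0.6365, 0.0093, 0.0519]
eef_rot: [-3.141, 0.299, 1.223]
contact_force: [0.4, 0.2, -2.7]
width: 0.0217
grasp_force: 30.0
[ 0.3669  0.2179 -2.7495] [ 0.4835 -0.1018  0.0122] [-179.9806   17.1103   70.0906]
tip [-65.504   -0.0229  94.3201]
under rest [-113.0334   -0.0341   77.0731]
[-0.4554  0.9067  0.524   1.5211 -0.1693  0.9243 -0.3224]
```

```bash
python3 -c "
from h import *
a=bot.camera('scene')[...,::-1];b=bot.camera('side')[...,::-1]
cv2.imwrite('pics/c4.png',np.hstack([cv2.resize(a[200:290,240:360],(400,300),interpolation=2),cv2.resize(b[190:280,340:460],(400,300),interpolation=2)]))"
```

```text
(no output)
```

View pics/c4.png

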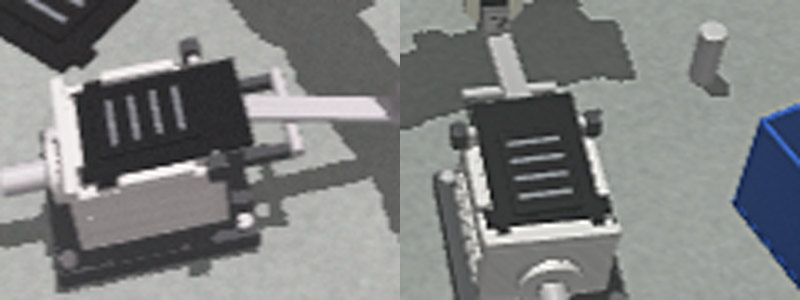

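The cover has lifted; I check by how much against predicted lip-corner pixels.

```bash
python3 - <<'E'
from h import *
v=(.5634,-.1925,-1.9185)
for r in (0,7,10,14):
    k=r/110; P=[(-77+4*k*0,y,94+122*k) for y in(-40,40)]
    a=(proj(world(v,P),bot.camera_params("scene"))-[240,200])*400/120
    b=(proj(world(v,P),bot.camera_params("side"))-[340,190])*400/120+[400,0]
    print(r,a.ravel(),b.ravel())
E
python3 st.py | head -1
```

```text
0 [232.4536  60.7666 252.5769 148.9061] [469.4708 107.9908 569.5511 101.2548]
7 [231.9771  54.2984 252.2078 142.637 ] [470.1029 101.6512 570.6845  94.9109]
10 [231.771   51.5008 252.0481 139.924 ] [470.3757  98.9145 571.1737  92.1725]
14 [231.4944  47.7467 251.8337 136.2819] [470.7414  95.2471 571.8294  88.5028]
[ 0.4904  0.9386 -2.2808] [ 0.5026 -0.0839 -0.0126] [-179.9975   17.1113   70.0486]
```

The rise is about 7 mm, and the moment (+0.5 N m) shows the lip still loaded at roughly 11 N. So it has not snapped yet, and I continue.

```bash
python3 -m inch '[[0,-0.02,0,0,0,2.3,-1],[0,-0.02,0,0,0,2.3,-1],[0,-0.02,0,0,0,2.3,-1],[0,0,0,0,0,0,-1],[0,0,0,0,0,0,-1],[0,0,0,0,0,0,-1],[0,0,0,0,0,0,-1],[0,0,0,0,0,0,-1]]'; python3 st.py;  python3 -m inch '[[0,-0.02,0,0,0,2.3,-1],[0,-0.02,0,0,0,2.3,-1],[0,-0.02,0,0,0,2.3,-1],[0,0,0,0,0,0,-1],[0,0,0,0,0,0,-1],[0,0,0,0,0,0,-1],[0,0,0,0,0,0,-1],[0,0,0,0,0,0,-1]]'; python3 st.py
```

```text
clock: 14.05
tcp_pos: [0.6358, 0.0061, 0.0458]
eef_rot: [3.141, 0.36, 1.223]
contact_force: [-0.3, 1.2, -0.7]
width: 0.0217
grasp_force: 30.0
[-0.2904  1.1673 -0.7344] [ 0.4649 -0.1258  0.0258] [179.9836  20.613   70.0444]
tip [-65.1591   0.2667  97.2528]
under rest [-111.5459    0.2947   77.1341]
[-0.4852  0.9402  0.5535  1.5023 -0.1422  0.948  -0.3548]
clock: 14.85
tcp_pos: [0.635, 0.0035, 0.0398]
eef_rot: [3.141, 0.421, 1.223]
contact_force: [-0.7, 0.2, 4.8]
width: 0.0218
grasp_force: 30.0
[-0.7421  0.1952  4.7827] [-0.1599  0.3093 -0.0913] [179.9677  24.1001  70.0478]
tip [-65.7908   0.4307 100.1194]
under rest [-110.868     0.4559   77.2166]
[-0.5129  0.9748  0.5807  1.4825 -0.1169  0.9735 -0.3849]
```

```bash
python3 -m inch '[[0,-0.02,0,0,0,2.2,-1],[0,-0.02,0,0,0,2.2,-1],[0,-0.02,0,0,0,2.2,-1],[0,0,0,0,0,0,-1],[0,0,0,0,0,0,-1],[0,0,0,0,0,0,-1],[0,0,0,0,0,0,-1],[0,0,0,0,0,0,-1]]'; python3 st.py; python3 -c "
from h import *
a=bot.camera('scene')[...,::-1];b=bot.camera('side')[...,::-1]
cv2.imwrite('pics/c5.png',np.hstack([cv2.resize(a[200:290,240:360],(400,300),interpolation=2),cv2.resize(b[190:280,340:460],(400,300),interpolation=2)]))"
```

```text
clock: 15.65
tcp_pos: [0.6351, 0.0026, 0.0387]
eef_rot: [3.139, 0.479, 1.222]
contact_force: [-4.8, 7.7, 24.9]
width: 0.0218
grasp_force: 30.0
[-4.8112  7.6916 24.8799] [-0.5019  1.7887 -0.8197] [179.8419  27.4462  69.9981]
tip [-68.8421   0.7737 107.1933]
under rest [-112.5056    0.8416   81.6985]
[-0.5403  1.0047  0.6075  1.4583 -0.0928  1.0075 -0.4132]
```

View pics/c5.png

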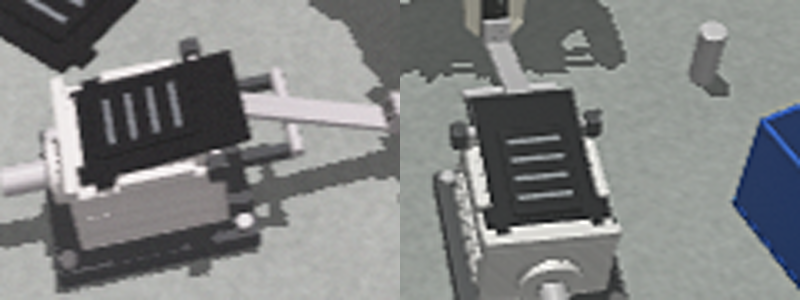

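The handle end has reached the bench (25 N upward on the tool), and the lip is up about 12–14 mm. I ease the bar back and see whether the cover stays.

```bash
python3 -m inch '[[0,0.02,0,0,0,-2.2,-1],[0,0.02,0,0,0,-2.2,-1],[0,0.02,0,0,0,-2.2,-1],[0,0.02,0,0,0,-2.2,-1],[0,0.02,0,0,0,-2.2,-1],[0,0.02,0,0,0,-2.2,-1],[0,0,0,0,0,0,-1],[0,0,0,0,0,0,-1]]'; python3 st.py;python3 -m inch '[[0,0.02,0,0,0,-2.1,-1],[0,0.02,0,0,0,-2.1,-1],[0,0.02,0,0,0,-2.1,-1],[0,0.02,0,0,0,-2.1,-1],[0,0.02,0,0,0,-2.1,-1],[0,0,0,0,0,0,-1],[0,0,0,0,0,0,-1],[0,0,0,0,0,0,-1]]'; python3 st.py; python3 -c "
from h import *
a=bot.camera('scene')[...,::-1];b=bot.camera('side')[...,::-1]
cv2.imwrite('pics/c6.png',np.hstack([cv2.resize(a[200:290,240:360],(400,300),interpolation=2),cv2.resize(b[190:280,340:460],(400,300),interpolation=2)]))"
```

```text
clock: 16.55
tcp_pos: [0.6354, 0.0066, 0.0448]
eef_rot: [-3.141, 0.36, 1.223]
contact_force: [-0.0, -0.1, -1.0]
width: 0.0217
grasp_force: 30.0
[-0.0233 -0.0869 -1.0393] [ 0.1011 -0.053   0.0452] [-179.9509   20.6053   70.0678]
tip [-65.4412  -0.1229  96.2787]
under rest [-111.8307   -0.1168   76.1663]
[-0.4851  0.9413  0.5524  1.5026 -0.1426  0.9475 -0.3551]
clock: 17.35
tcp_pos: [0.6367, 0.0092, 0.0551]
eef_rot: [-3.141, 0.261, 1.223]
contact_force: [-0.2, -0.3, -1.7]
width: 0.0218
grasp_force: 30.0
[-0.2384 -0.262  -1.7464] [ 0.0906  0.0237 -0.0584] [-179.9813   14.942    70.075 ]
tip [-64.0192   0.1492  91.853 ]
under rest [-112.1671    0.151    76.4166]
[-0.4327  0.8869  0.5041  1.5345 -0.1865  0.9072 -0.2997]
```

View pics/c6.png

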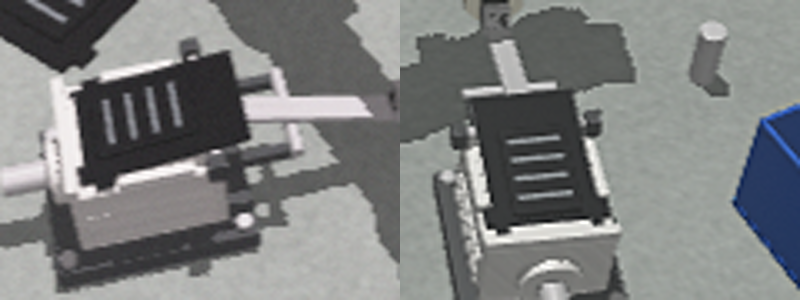

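The lip stays at the same raised height (scene crop corners (238,52) and (250,138)) while the bar has dropped away from it, and the load has gone, so the cover is sprung. I level the bar and withdraw.

```bash
python3 -m inch '[[0,0.033,0,0,0,-3.7,-1],[0,0.033,0,0,0,-3.7,-1],[0,0.033,0,0,0,-3.6,-1],[0,0.033,0,0,0,-3.5,-1],[0,0.033,0,0,0,-3.5,-1],[0,0.033,0,0,0,-3.5,-1],[0,0.033,0,0,0,-3.5,-1],[0,0.03,0,0,0,-3.4,-1]]'; python3 -m inch '[[0,0,0,0,0,0,-1],[0,0,0,5,0,-1,-1],[0,0,0,10,0,0,-1],[0,0,0,12,0,0,-1],[0,0,0,15,0,0,-1],[0,0,0,15,0,0,-1],[0,0,0,15,0,0,-1],[0,0,0,15,0,0,-1]]'; python3 st.py
python3 - <<'E'
from h import *
# lay-down: back near the original spot
print(row(tool([.60,.24,.125],87.4),8));print(row(tool([.5424,.3173,.12],87.4),16))
E
```

```text
clock: 18.25
tcp_pos: [0.6382, 0.013, 0.0836]
eef_rot: [3.141, -0.003, 1.222]
contact_force: [-0.9, -0.5, -2.7]
width: 0.0217
grasp_force: 30.0
clock: 19.05
tcp_pos: [0.6683, 0.0972, 0.0841]
eef_rot: [-3.141, -0.001, 1.224]
contact_force: [0.5, -0.7, -2.1]
width: 0.0217
grasp_force: 30.0
[ 0.5259 -0.6697 -2.1247] [-0.0785  0.0713 -0.0481] [-179.9853   -0.0608   70.1298]
tip [-153.078     0.0229   80.6085]
under rest [-203.5806   -0.0234   78.1621]
[-0.3708  0.8156  0.3598  1.4908 -0.3359  0.8963 -0.2506]
[ -0.     -0.     -0.038  15.684 -12.19   -5.105]
[ -0.     -0.     -0.019  11.909 -10.548  -2.237]
```

```bash
python3 -m inch '[[0,0,-0.019,12,-10.5,-4,-1],[0,0,-0.019,12,-10.5,-4,-1],[0,0,-0.019,12,-10.5,-4,-1],[0,0,-0.019,12,-10.5,-4,-1],[0,0,-0.019,12,-10.5,-4,-1],[0,0,-0.019,12,-10.5,-4,-1],[0,0,-0.019,12,-10.5,-4,-1],[0,0,-0.019,12,-10.5,-4,-1]]'; python3 -m inch '[[0,0,-0.019,12,-10.5,0,-1],[0,0,-0.019,12,-10.5,0,-1],[0,0,-0.019,12,-10.5,0,-1],[0,0,-0.019,12,-10.5,0,-1],[0,0,-0.019,12,-10.5,0,-1],[0,0,-0.019,12,-10.5,0,-1],[0,0,-0.019,12,-10.5,0,-1],[0,0,-0.019,12,-10.5,0,-1]]';python3 -m inch '[[0,0,0,0,0,10,-1],[0,0,0,0,0,20,-1],[0,0,0,0,0,20,-1],[0,0,0,0,0,20,-1],[0,0,0,0,0,15,-1],[0,0,0,0,0,10,-1],[0,0,0,0,0,0,-1],[0,0,0,0,0,0,-1]]'; python3 st.py
```

```text
clock: 19.85
tcp_pos: [0.6132, 0.2117, 0.1168]
eef_rot: [3.141, -0.001, 1.376]
contact_force: [-0.3, 0.0, -2.3]
width: 0.0222
grasp_force: 30.0
clock: 20.65
tcp_pos: [0.5423, 0.3176, 0.1164]
eef_rot: [3.141, -0.001, 1.528]
contact_force: [0.1, 0.2, -2.6]
width: 0.0217
grasp_force: 30.0
clock: 21.45
tcp_pos: [0.5437, 0.3166, 0.0218]
eef_rot: [3.14, -0.001, 1.526]
contact_force: [-0.6, 0.6, -2.6]
width: 0.0215
grasp_force: 30.0
[-0.5577  0.6115 -2.5566] [-0.0505  0.0864  0.0123] [179.9357  -0.0645  87.461 ]
tip [-323.9657 -145.6752   18.2827]
under rest [-372.1629 -160.7605   15.8396]
[-0.7183  0.8289  0.2678  1.6726 -0.3156  0.6812 -0.3312]
```

```bash
python3 -m inch '[[0,0,0,0,0,4,-1],[0,0,0,0,0,4,-1],[0,0,0,0,0,3,-1],[0,0,0,0,0,2,-1],[0,0,0,0,0,1,-1],[0,0,0,0,0,1,-1],[0,0,0,0,0,0,-1],[0,0,0,0,0,0,-1]]'; python3 st.py | head -1;python3 -m inch '[[0,0,0,0,0,1,-1],[0,0,0,0,0,0,-1],[0,0,0,0,0,0,-1],[0,0,0,0,0,0,0],[0,0,0,0,0,0,1],[0,0,0,0,0,0,1],[0,0,0,0,0,0,1],[0,0,0,0,0,0,1]]'; python3 -m inch '[[0,0,0,0,0,0,1],[0,0,0,0,0,0,1],[0,0,0,0,0,0,1],[0,0,0,0,0,0,1],[0,0,0,0,0,-5,1],[0,0,0,0,0,-15,1],[0,0,0,0,0,-25,1],[0,0,0,0,0,-25,1]]'
```

```text
clock: 22.25
tcp_pos: [0.5432, 0.3166, 0.0065]
eef_rot: [3.141, -0.001, 1.527]
contact_force: [-0.6, 0.2, -2.3]
width: 0.0218
grasp_force: 30.0
[-0.6183  0.1746 -2.2716] [-0.0759  0.0382  0.0027] [179.979   -0.056   87.4794]
clock: 23.05
tcp_pos: [0.5432, 0.3167, 0.0056]
eef_rot: [3.141, -0.001, 1.527]
contact_force: [-0.6, -1.1, -0.2]
width: 0.0574
grasp_force: 0.0
clock: 23.85
tcp_pos: [0.5432, 0.3165, 0.0772]
eef_rot: [3.141, -0.001, 1.527]
contact_force: [0.1, 0.4, 0.1]
width: 0.0933
grasp_force: 0.0
```

```bash
python3 -m inch '[[0,0,0,0,0,-25,1],[0,0,0,0,0,-25,1],[0,0,0,0,0,-25,1],[0,0,0,0,0,-25,1],[0,0,0,0,0,0,1],[0,0,0,0,0,0,1],[0,0,0,0,0,0,1],[0,0,0,0,0,0,1]]'; python3 -c "
from h import *
a=bot.camera('scene')[...,::-1];b=bot.camera('side')[...,::-1]
cv2.imwrite('pics/c7.png',np.vstack([np.hstack([cv2.resize(a[200:290,240:360],(400,300),interpolation=2),cv2.resize(b[190:280,340:460],(400,300),interpolation=2)]),cv2.resize(a[100:340,100:580],(600,300))[:, :].copy() if 0 else np.hstack([cv2.resize(a[100:340,120:440],(400,300)),cv2.resize(b[60:300,200:520],(400,300))])]))"
```

```text
clock: 24.65
tcp_pos: [0.5422, 0.3161, 0.1742]
eef_rot: [-3.14, 0.0, 1.527]
contact_force: [0.6, 0.5, -0.7]
width: 0.093
grasp_force: 0.0
```

View pics/c7.png

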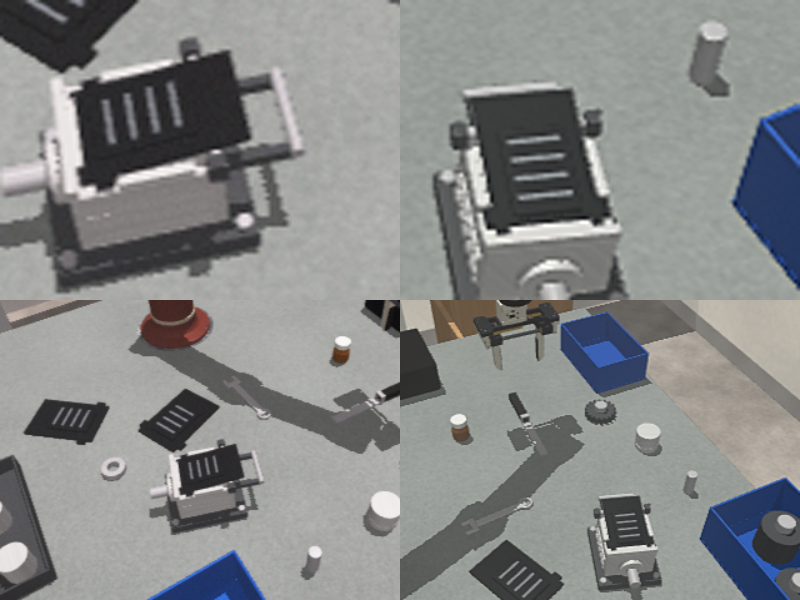

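The cover stays up on the balls (lip corners at (235,52) and (250,140)) with its far edge seated. The bar lies flat on the bench near its starting place (lower right panel, (528,423)), and the other parts have not moved.

```bash
python3 -c "
from rig import bot
print(bot.job_done())"
```

```text
the job is handed in; nothing more can be done
None
```

I levered the cover out of its two ball catches with the bar. It stays up on them with its far edge in place, the bar lies flat on the bench clear of the housing, and I handed the job in at about 25 s; while levering, the handle end briefly pressed on the bench (about 25 N).

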